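# Centre the UV lamp on its charging plinth

## Robot

A 7-joint arm with a two-finger parallel gripper is mounted at the origin on the work surface. World frame = base frame: x ahead of the robot, y to its left, z up, the work surface at z = 0. Lengths are in m, angles in rad, forces in N, time in s.
With the tool pointing down it reaches from about 0.35 to 0.9 m from the base axis. Payload 8.1 kg.
Tool frame: the origin (TCP) lies at the very end of the fingers, on their centre line; the grasp point (between the pads) lies 19 mm behind it (grip_point_offset is the distance from the TCP to the grasp point, in m); z points along the fingers, x is the direction in which the jaws open and shut, and the axes are right-handed (so a half turn about z gives the same grasp; the last joint's range is limited). The gripper opens to 92 mm and grips with 3 to 60 N. Pads are 19 mm wide; open, the fingers measure 130 mm over their backs; the gripper's body (75 mm by 190 mm) begins 47 mm behind the grasp point.
Start: joints at [-1.432, 0.434, 0.025, 1.573, -0.012, 1.134, -0.075], TCP at [0.15, 0.607, 0.227] pointing down, gripper open.
Joint ranges: [-2.62, 2.62], [-0.44, 2.09], [-1.27, 1.32], [0.08, 2.57], [-1.32, 4.46], [0.12, 2], [-2.74, 2.74]. Speed limits (rad/s): [2.22, 2.22, 3.01, 3.01, 3.14, 3.14, 3.14].

## Interface

Orientations are given as a rotation vector (axis times angle).
In Python, from cell import observe, get_image, camera_model, sign_off, grip_point_offset gives the robot as it stands.
- The arm moves only by the tool play_rows, never from a script. Its argument "rows" is a list of rows, each a list of 7 numbers: the shift along the tool's x, y, z as a fraction of full scale, then the turn, a rotation vector about the tool's x, y, z as a fraction of full scale, then the closure, from -1 (fully open) to 1 (shut). A call has 1 to 5 rows; each row shifts and turns the pose as measured when the row begins, along the tool's axes as they then stand; what a row does not reach is not made up. Full scale, the value 1, is 0.15 m for a shift and 0.5 rad for a turn. A row lasts 1/10 s, in which the tool goes at most 50 mm and 8.59 degrees, less where a joint would pass 70% of its speed; a pose out of reach is approached as far as the arm can. A call with a number of a shift or a turn outside -1 to 1 is refused whole. A call with a gripper value outside its range is refused whole. The fingers move at their own pace and stop on an object; "force" is the grip in N (left out, the last holds). Time passes only in rows, so rows that do not move let the fingers close. It gives the time, the measured TCP pose, the force and the opening at its end, in the units of the state.
- observe(): the state, without advancing time (a new reading comes with each control period).
- get_image(name): name is "side" or "top"; returns the picture (384x512x3 uint8, blue, green, red); there is no depth.
- camera_model(name): a dict with "K" (3x3 intrinsics, pixels), "dist" ([k1, k2, p1, p2, k3] as OpenCV has them; the pictures are not rectified), "R" (3x3) and "t" (3): a world point X has camera coordinates R X + t. Camera axes: x right, y down, z forward; pixel columns grow to the right and rows downward; lengths in m; the calibration is good to about 2 mm. A picture is of the moment at which its call begins. camera_model takes no time and is no camera call.
- sign_off(): hands the job in, once; it reports no verdict.
The state is a dict: "clock": time; "joints": joint angles; "dq": joint speeds; "joint_efforts": joint torques, N m; "position": TCP position; "ee_rot": TCP orientation; "force": force on the tool from outside, world axes, zero at the start; "ft_torque": the same for the moment, N m; "width": opening from 0.0 (shut) to 1.0 (fully open).
Only numpy, scipy, OpenCV 4.12 (cv2) and the standard library are available. Lean on these libraries where they do the work, as an engineer would, in place of code of your own. Each camera call takes 0.05 s, during which the arm holds its last target.

## Task

The cordless UV lamp stands off-centre on its round charging plinth and will not charge. Nudge it with light taps or pushes of a fingertip against its wide steel foot until it stands upright, centred on the plinth with an even rim showing all round, then take the hand away. Do not lift or tip it or touch the glass tower above the foot, and leave the other things on the mat where they are.

Things in the scene. Friction and masses are not known exactly. Their poses are not given: they have to be found in the camera images.
- lamp_axis (a point): centre of the underside of the UV lamp; z points up along the lamp's axis. The lamp is loose, 191 mm high, about 0.42 kg. It bears on the plinth only by a dark rubber ring 44 mm across and 5 mm high (friction about 0.6): it slides when pushed low on the foot's rim, stays where it is left, and topples if pushed higher up.
- lamp: the whole lamp, foot and tower; origin at the centre of its underside. Its brushed-steel foot is 92 mm across (46 mm radius): an upright rim from 5 to 18 mm above the plinth top, then a dome narrowing to 44 mm across at 34 mm.
- tower: the lamp's fragile upper part, fixed on the foot: quartz tube between four guard rods, 36 mm across, with a steel cap 40 mm across and a carrying ring on top; it reaches from 34 to 191 mm above the lamp's underside. Origin on the lamp's axis at the tower's lower end. Not to be touched.
- plinth_top (a point): centre of the flat top of the round charging plinth, a white disc with a dark inset top, 108 mm across, fixed on the mat; its top is 30 mm above the table. Amber light on its -x side, 31 mm power inlet stub on its +x side. The lamp starts 20 to 36 mm off its centre; a centred foot leaves an 8 mm rim all round.
- brush: slicker brush, wooden handle and pad, 200 x 100 x 28 mm, lying flat; on the mat, which is 3 mm thick; origin at its underside
- clipper: black cordless hair clipper lying down, 190 x 46 x 36 mm; on the mat, which is 3 mm thick; origin at its underside
- grinder: blue round nail grinder lying down, 150 mm long, 32 mm thick; on the mat, which is 3 mm thick; origin at its underside
- comb: flat steel comb, 180 x 30 x 6 mm; on the mat, which is 3 mm thick; origin at its underside
- blade_a: detachable steel clipper blade, 42 x 40 x 13 mm; on the mat, which is 3 mm thick; origin at its underside
- blade_b: detachable steel clipper blade, 42 x 40 x 13 mm; on the mat, which is 3 mm thick; origin at its underside
- oil: small yellow bottle of clipper oil, 36 mm across, 100 mm high, standing; on the mat, which is 3 mm thick; origin at its underside
Mind the look-alikes: they are no part of the job. What is shaped like the lamp but pink or yellow is not meant. Several things look just like the part that bears plinth_top: the one meant starts farthest to the robot's right.

How it is judged:
At the end, for the whole second after the job is handed in: the lamp stands upright (within 0.05 rad) and still on the plinth's top, its axis within 6 mm of the plinth's centre (horizontal distance between lamp_axis and plinth_top below 0.006 m and angle between lamp's own z axis and vertical below 0.05 rad and z of lamp_axis in the frame of plinth_top between -0.003 and 0.003 m and linear speed of lamp below 0.01 m/s and angular speed of lamp below 0.1 rad/s); the robot touches nothing.
It fails at once if the lamp was lifted more than 10 mm off the plinth (z of lamp_axis in the frame of plinth_top above 0.01 m).
It fails at once if the lamp was tipped by more than 0.2 rad or knocked off the plinth (angle between lamp's own z axis and vertical above 0.2 rad or z of lamp_axis in the frame of plinth_top below -0.01 m).
It fails at once if the lamp was pushed hard (more than 12 N) (contact force between any of the fingers, the arm and lamp above 12 N).
It fails at once if the lamp's tower was touched (contact force between any of the fingers, the arm and tower above 0.3 N).
It fails at once if something else on the mat was moved by more than 15 mm (distance of any of brush, clipper, grinder, comb, blade_a, blade_b, oil from where it was at the start of the episode above 0.015 m).
It also fails if it takes over 48 s, if anything falls off the work surface, if the arm or the gripper's body presses on something with over 40 N, if the wrist force passes 120 N, or if a joint passes its speed limit or range.

## Working session

There is one attempt and no reset: what is moved stays moved. The work goes in short steps, Python scripts to look and compute and a tool call to move; the robot and the scene stay as the last step left them, time stands still between calls to the robot, and variables do not carry over. Pictures are saved under pics/ and viewed, and the job is handed in when it is done.

Besides the shell and the picture viewer there is one more tool, called after "Request:" as name(argument=value, ...), one argument or row to a line, values as JSON. play_rows: Moves the arm, as the interface text tells. Its arguments: {"type":"object","properties":{"rows":{"type":"array","items":{"type":"array","items":{"type":"number"}}},"force":{"type":"number"}},"required":["rows"]}

```bash
mkdir -p pics; ls; python3 - <<'E'
from cell import *
import cv2
for n in("side","top"):
    cv2.imwrite(f"pics/{n}0.png",get_image(n)); m=camera_model(n); print(n,m)
s=observe();print(s)
E
```

```text
pics
side {'K': array([[390.1733832 ,   0.        , 251.99050495],
       [  0.        , 390.1733832 , 192.22651691],
       [  0.        ,   0.        ,   1.        ]]), 'dist': array([-0.03664276,  0.        ,  0.        ,  0.        ,  0.        ]), 'R': array([[-0.99421573, -0.10620006,  0.01601947],
       [-0.08313291,  0.66651739, -0.74083972],
       [ 0.06799997, -0.73788625, -0.67149079]]), 't': array([0.46686883, 0.05320319, 1.00438505])}
top {'K': array([[419.89838832,   0.        , 256.59383709],
       [  0.        , 419.89838832, 187.70928226],
       [  0.        ,   0.        ,   1.        ]]), 'dist': array([-0.13971386,  0.        ,  0.        ,  0.        ,  0.        ]), 'R': array([[-0.01157548, -0.99991588, -0.00585154],
       [-0.98848847,  0.01232564, -0.1507933 ],
       [ 0.15085274,  0.00403867, -0.988548  ]]), 't': array([0.04634791, 0.49216169, 1.32568623])}
{'clock': 0.1, 'joints': array([-1.43160577,  0.43516718,  0.02496687,  1.57396443, -0.01160752,
        1.13402452, -0.07508978]), 'dq': array([ 1.06324968e-03, -4.26792632e-03,  8.67501488e-04, -3.13387432e-03,
       -3.80812897e-04, -4.58307879e-05, -8.78711297e-04]), 'joint_efforts': array([ 2.62416586e-03, -6.69115591e+01,  9.87712853e-01, -3.15143824e+01,
       -6.05313177e-02,  3.73814930e-02,  5.41602560e-05]), 'position': array([0.14958797, 0.60637382, 0.22603088]), 'ee_rot': array([ 2.47242878e+00,  1.93665437e+00, -1.63129994e-03]), 'force': array([ 0.55343327,  0.28405286, -0.45759213]), 'ft_torque': array([-0.02345881,  0.04639235, -0.02508104]), 'width': 1.0000411477993747}
```

View pics/side0.png

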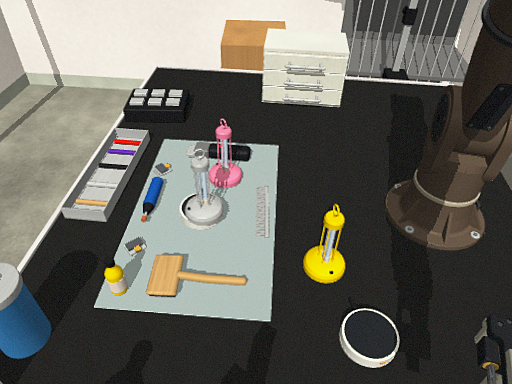

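View pics/top0.png

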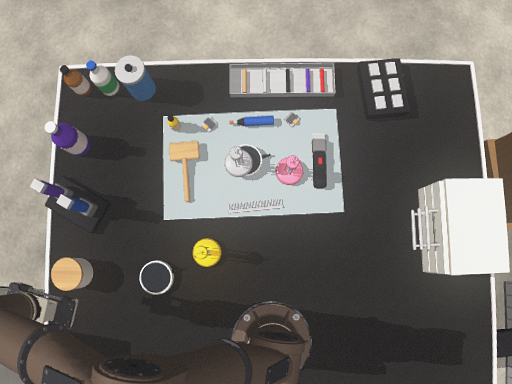

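```bash
python3 - <<'E'
import cv2,numpy as np
a=cv2.imread("pics/top0.png")[120:205,210:335]; b=cv2.imread("pics/side0.png")[115:240,165:285]
a=cv2.resize(a,None,fx=4,fy=4,interpolation=cv2.INTER_CUBIC);b=cv2.resize(b,None,fx=4.6,fy=4.6,interpolation=cv2.INTER_CUBIC)
cv2.imwrite("pics/ca.png",a);cv2.imwrite("pics/cb.png",b)
E
```

```text
(no output)
```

View pics/ca.png

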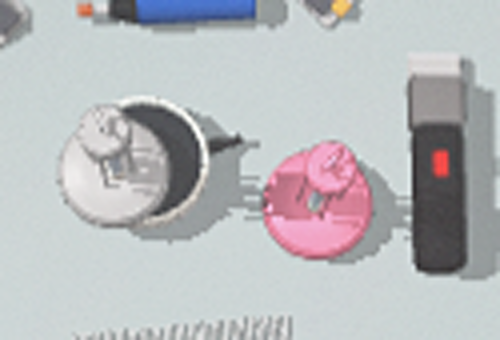

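View pics/cb.png

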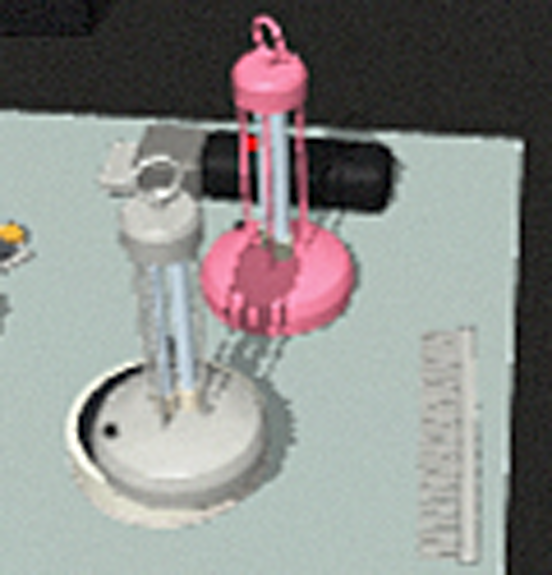

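Two plinths are visible: one under the steel lamp at top-view (252,160), and an empty one at (157,277). In the top view, image right is −y, so the plinth under the steel lamp is the one farthest to the robot's right. The crops confirm it: the dark crescent and the inlet stub at about (268,155) both belong to it, and the pink lamp at (290,170) is a decoy.

```bash
cat > h.py <<'E'
import cv2,numpy as np
from cell import *
from scipy.optimize import least_squares
def ray(n,px,z):
    m=camera_model(n); u=cv2.undistortPoints(np.float64(px).reshape(-1,1,2),m["K"],m["dist"])[:,0]
    d=np.c_[u,np.ones(len(u))]@m["R"]; c=-m["R"].T@m["t"]; return c+d*((z-c[2])/d[:,2])[:,None]
def proj(n,X):
    m=camera_model(n); return cv2.projectPoints(np.float64(X).reshape(-1,1,3),cv2.Rodrigues(m["R"])[0],m["t"],m["K"],m["dist"])[0][:,0]
def circ(p,r=None):
    p=np.asarray(p)[:,:2]
    if r: f=lambda c:np.hypot(*(p-c[:2]).T)-r; x0=[*p.mean(0)]
    else: f=lambda c:np.hypot(*(p-c[:2]).T)-c[2]; x0=[*p.mean(0),.05]
    s=least_squares(f,x0,loss='soft_l1',f_scale=.001); return s.x,np.sqrt(np.mean(s.fun**2))
E
python3 - <<'E'
from h import *
for n in("side","top"):
    m=camera_model(n);print(n,-m["R"].T@m["t"])
im=cv2.imread("pics/top0.png");g=cv2.cvtColor(im,6)
print(ray("top",[[252,160],[238,168]],.03))
np.set_printoptions(linewidth=250)
print(g[138:182,220:274])
E
```

```text
side [0.40029312 0.75524257 0.70637136]
top [0.28704926 0.0349238  1.38499035]
[[0.58649754 0.05454684 0.03      ]
 [0.56018672 0.10088264 0.03      ]]
[[209 208 207 ... 209 213 208]
 [210 207 207 ... 209 210 210]
 [209 208 208 ... 209 210 210]
 ...
 [209 210 211 ... 210 211 211]
 [209 211 210 ... 211 212 211]
 [210 211 211 ... 210 211 213]]
```

```bash
python3 - <<'E'
from h import *
out=[]
for n,(x0,x1,y0,y1) in dict(top=(218,274,138,184),side=(174,232,184,234)).items():
    im=cv2.imread(f"pics/{n}0.png")[y0:y1,x0:x1]
    L=cv2.cvtColor(im,cv2.COLOR_BGR2LAB)
    k=lambda a:cv2.resize(a,(380,int(380*a.shape[0]/a.shape[1])),interpolation=cv2.INTER_NEAREST)
    a=k(im); b=np.clip((L[:,:,2].astype(int)-120)*10,0,255).astype(np.uint8)
    b=k(cv2.merge([b]*3)); o=np.hstack([a,b])
    out.append(cv2.resize(o,(760,290)))
cv2.imwrite("pics/lab.png",np.vstack(out))
E
```

```text
(no output)
```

View pics/lab.png

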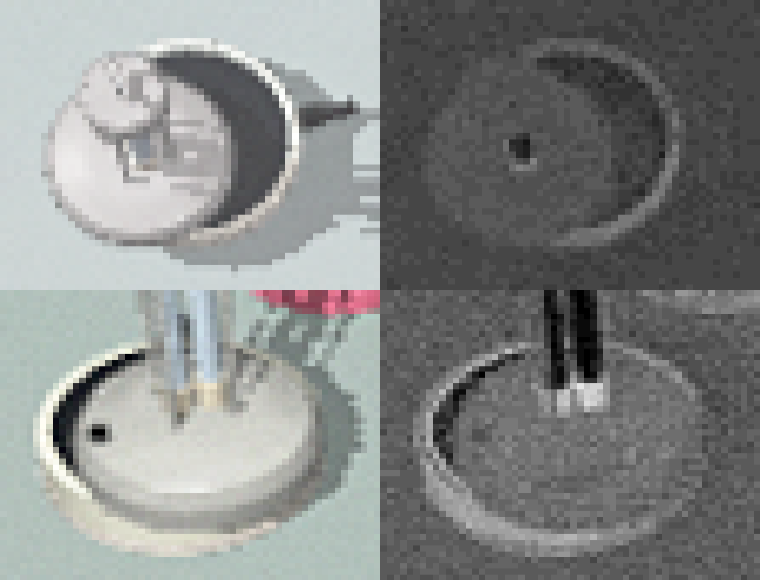

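```bash
cat >> h.py <<'E'
def scan(a,c,angs,r0,r1,lvl,rising):
    out=[]
    for t in np.radians(angs):
        r=np.arange(r0,r1,.1); xs=(c[0]+r*np.cos(t)).astype(np.float32);ys=(c[1]+r*np.sin(t)).astype(np.float32)
        v=cv2.remap(a,xs[None],ys[None],cv2.INTER_LINEAR)[0]-lvl
        if not rising:v=-v
        i=np.where((v[:-1]<0)&(v[1:]>=0))[0]
        if len(i): out.append((xs[i[0]],ys[i[0]]))
    return np.array(out)
def overlay(n,im,sets,box,name,s=8):
    x0,x1,y0,y1=box; o=cv2.resize(im[y0:y1,x0:x1],None,fx=s,fy=s,interpolation=cv2.INTER_NEAREST)
    for pts,col in sets:
        for p in pts: cv2.circle(o,(int((p[0]-x0+.5)*s),int((p[1]-y0+.5)*s)),2,col,-1)
    cv2.imwrite(name,o)
def ring(c,r,z):
    t=np.linspace(0,2*np.pi,180); return np.c_[c[0]+r*np.cos(t),c[1]+r*np.sin(t),0*t+z]
E
python3 - <<'E'
from h import *
im=cv2.imread("pics/top0.png");g=np.float32(cv2.cvtColor(im,6))
out=scan(g,(249.7,160.2),np.arange(-70,60,5),8,22,140,True)
inn=scan(g,(238.3,161.8),np.arange(-40,45,5),9,20,125,False)
for z in(.03,.033):print('inset',z,circ(ray("top",out,z)))
for z in (.035,.048):print('foot',circ(ray("top",inn,z)),circ(ray("top",inn,z),.046))
b=np.float32(cv2.GaussianBlur(cv2.cvtColor(im,cv2.COLOR_BGR2LAB)[:,:,2],(0,0),.7))
print(b[160,256:270],g[160,240:270])
overlay("top",im,[(out,(0,0,255)),(inn,(0,200,0))],(218,274,138,184),"pics/o1.png",12)
E
```

```text
inset 0.03 (array([0.58772888, 0.07749171, 0.04869472]), np.float64(0.00033270130087631873))
inset 0.033 (array([0.58706314, 0.07739738, 0.04858684]), np.float64(0.00033196450343757057))
foot (array([0.57692611, 0.10445999, 0.04880558]), np.float64(0.0003348045796656101)) (array([0.57705396, 0.10141034]), np.float64(0.000395295370208681))
foot (array([0.57413476, 0.10378905, 0.04833457]), np.float64(0.00033157075105944017)) (array([0.57424134, 0.10125347]), np.float64(0.0003735826428282492))
[126. 127. 126. 126. 128. 129. 128. 127. 127. 127. 127. 127. 127. 127.] [169. 170. 128. 150. 168. 168. 166. 173. 171. 170. 202. 151.  99.  80.
  77.  79.  80.  81.  77.  78. 171. 252. 176. 155. 154. 160. 157. 156.
 155. 151.]
```

View pics/o1.png

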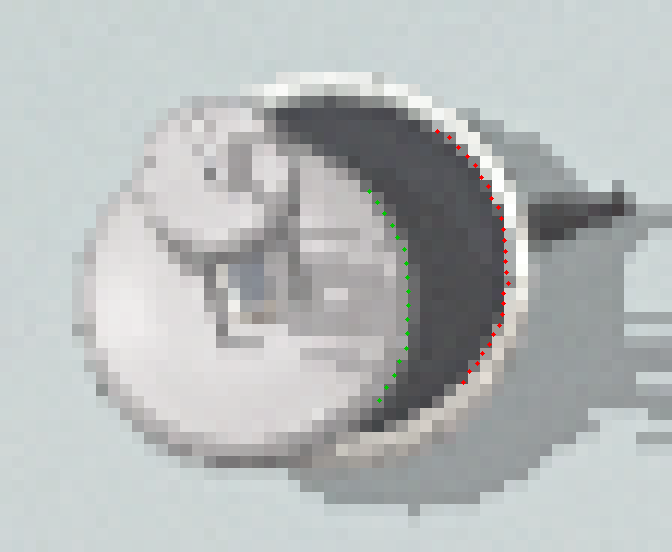

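```bash
python3 - <<'E'
from h import *
P=(.5876,.0775);L=(.5755,.1013)
for n,box in dict(top=(218,274,138,184),side=(174,232,150,234)).items():
    im=cv2.imread(f"pics/{n}0.png")
    overlay(n,im,[(proj(n,ring(P,.054,.03)),(0,0,255)),(proj(n,ring(P,.0487,.03)),(0,0,160)),(proj(n,ring(L,.046,.048)),(0,200,0)),(proj(n,ring(L,.046,.035)),(0,120,0)),(proj(n,ring(L,.02,.184)),(255,0,0))],box,f"pics/p_{n}.png",10 if n=="top" else 7)
a=cv2.imread("pics/p_top.png");b=cv2.imread("pics/p_side.png")
h=590;f=lambda i,w:cv2.resize(i,(w,int(i.shape[0]*w/i.shape[1])))
a=f(a,390);b=f(b,400);c=np.zeros((max(a.shape[0],b.shape[0]),790,3),np.uint8);c[:a.shape[0],:390]=a;c[:b.shape[0],390:]=b;cv2.imwrite("pics/p.png",c)
E
```

```text
(no output)
```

View pics/p.png

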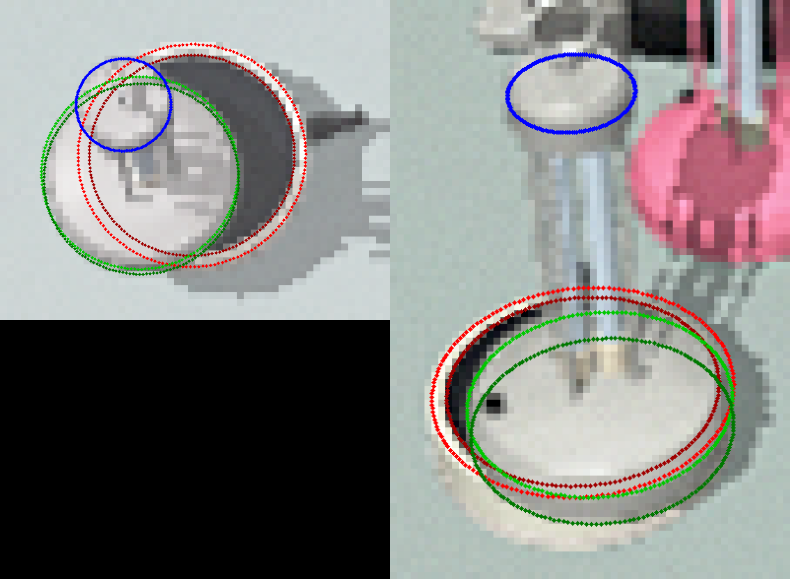

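```bash
cat >> h.py <<'E'
from scipy.spatial.transform import Rotation as Ro
def target(d,a,sx=1):
    d=np.r_[d,0]/np.hypot(*d); z=d*np.sin(a)-np.r_[0,0,np.cos(a)]; x=sx*np.cross([0,0,1],d); return np.c_[x,np.cross(z,x),z]
def delta(p,Rt):
    s=observe(); R=Ro.from_rotvec(s["ee_rot"]).as_matrix()
    dp=R.T@(np.asarray(p)-s["position"]); dr=Ro.from_matrix(R.T@Rt).as_rotvec()
    print("pos",s["position"].round(4),"t",s["clock"],"F",s["force"].round(2)); print("shift frac",(dp/.15).round(3),"turn frac",(dr/.5).round(3),"deg",np.degrees(np.linalg.norm(dr)).round(1))
E
python3 - <<'E'
from h import *
s=observe();print(Ro.from_rotvec(s["ee_rot"]).as_matrix().round(3),grip_point_offset if not callable(grip_point_offset) else grip_point_offset())
P=np.r_[.5876,.0775];L=np.r_[.5767,.1013];d=P-L;print(d,np.linalg.norm(d));d/=np.linalg.norm(d)
for sx in(1,-1): delta([*(L-d*.16),.22],target(d,.45,sx))
print(L-d*.16)
E
```

```text
[[ 0.239  0.971 -0.   ]
 [ 0.971 -0.239 -0.001]
 [-0.001  0.    -1.   ]] 0.0188
[ 0.0109 -0.0238] 0.02617728022541686
pos [0.1496 0.6064 0.226 ] t 0.1 F [ 0.55  0.28 -0.46]
shift frac [-1.752  2.907  0.043] turn frac [-0.837 -0.402  1.768] deg 57.2
pos [0.1496 0.6064 0.226 ] t 0.1 F [ 0.55  0.28 -0.46]
shift frac [-1.752  2.907  0.043] turn frac [ 0.482 -1.004 -4.393] deg 129.8
[0.51007734 0.24676966]
```

Request:
play_rows(
  rows=[
    [-0.16,0.27,0,0,0,0,1],
    [-0.16,0.27,0,0,0,0,1],
    [-0.16,0.27,0,0,0,0,1],
    [-0.16,0.27,0,0,0,0,1],
    [-0.16,0.27,0,0,0,0,1],
  ],
  force=10,
)

```text
clock: 0.6
position: [0.3149, 0.4413, 0.2228]
ee_rot: [-2.458, -1.955, 0.009]
force: [0.5, 0.3, 0.8]
width: 0.616
```

Request:
play_rows(
  rows=[
    [-0.16,0.27,0,0,0,0,1],
    [-0.16,0.27,0,0,0,0,1],
    [-0.16,0.27,0,0,0,0,1],
    [0,0,0,0,0,0.3,1],
    [0,0,0,0,0,0.3,1],
  ],
)

```text
clock: 1.1
position: [0.4265, 0.3301, 0.2217]
ee_rot: [2.727, 1.553, -0.011]
force: [-0.1, 1.4, 0.4]
width: 0.178
```

```bash
python3 - <<'E'
from h import *
P=np.r_[.5876,.0775];L=np.r_[.5767,.1013];d=P-L;d/=np.linalg.norm(d)
delta([*(L-d*.16),.22],target(d,.45))
print(observe()["width"],observe()["joints"].round(2))
E
```

```text
pos [0.4265 0.3301 0.2217] t 1.1 F [-0.1   1.41  0.45]
shift frac [-0.194  0.763  0.013] turn frac [-0.868 -0.258  1.195] deg 43.0
0.17843071615516917 [-0.92  0.3   0.21  1.8  -0.07  1.06  0.35]
```

Request:
play_rows(
  rows=[
    [0,0,0,-0.17,-0.05,0.24,1],
    [0,0,0,-0.17,-0.05,0.24,1],
    [0,0,0,-0.17,-0.05,0.24,1],
    [0,0,0,-0.17,-0.05,0.24,1],
    [0,0,0,-0.17,-0.05,0.24,1],
  ],
)

```text
clock: 1.6
position: [0.4303, 0.3234, 0.223]
ee_rot: [2.656, 0.565, 0.131]
force: [-0.8, 0.4, 0.1]
width: 0.006
```

```bash
python3 - <<'E'
from h import *
P=np.r_[.5876,.0775];L=np.r_[.5767,.1013];d=P-L;d/=np.linalg.norm(d)
delta([*(L-d*.12),.15],target(d,.45))
print(observe()["width"],observe()["joints"].round(2))
E
```

```text
pos [0.4303 0.3234 0.223 ] t 1.6 F [-0.78  0.37  0.06]
shift frac [0.277 0.657 0.842] turn frac [-0.032 -0.001 -0.021] deg 1.1
0.005703066061677763 [-1.28  0.43  0.4   1.73  0.24  1.22 -0.58]
```

Request:
play_rows(
  rows=[
    [0.07,0.165,0.21,-0.03,0,-0.02,1],
    [0.07,0.165,0.21,0,0,0,1],
    [0.07,0.165,0.21,0,0,0,1],
    [0.05,0.12,0.15,0,0,0,1],
    [0,0,0,0,0,0,1],
  ],
)

```text
clock: 2.1
position: [0.5205, 0.2221, 0.1515]
ee_rot: [2.63, 0.589, 0.132]
force: [-0.9, -0.8, -0.6]
width: 0.006
```

```bash
python3 - <<'E'
from h import *
P=np.r_[.5876,.0775];L=np.r_[.5767,.1013];d=P-L;d/=np.linalg.norm(d)
delta([*(L-d*.085),.038],target(d,.45))
print(observe()["joints"].round(2))
cv2.imwrite("pics/t1.png",np.hstack([get_image("top"),get_image("side")])[:, :][60:300])
E
```

```text
pos [0.5205 0.2221 0.1515] t 2.1 F [-0.91 -0.82 -0.65]
shift frac [ 0.004 -0.043  0.821] turn frac [ 0.007 -0.005  0.02 ] deg 0.6
[-1.08  0.51  0.43  1.83  0.28  0.98 -0.42]
```

View pics/t1.png

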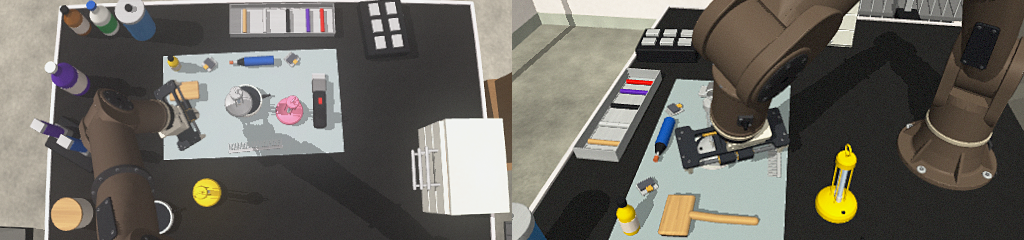

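Request:
play_rows(
  rows=[
    [0,-0.01,0.22,0,0,0,1],
    [0,-0.01,0.22,0,0,0,1],
    [0,-0.01,0.22,0,0,0,1],
    [0,-0.01,0.14,0,0,0,1],
    [0,0,0,0,0,0,1],
  ],
)

```text
clock: 2.7
position: [0.5389, 0.1944, 0.04]
ee_rot: [2.639, 0.609, 0.145]
force: [-0.4, 0.2, -0.5]
width: 0.003
```

```bash
python3 - <<'E'
from h import *
P=np.r_[.5876,.0775];L=np.r_[.5767,.1013];d=P-L;d/=np.linalg.norm(d)
delta([*(L-d*.060),.038],target(d,.45))
im=get_image("top");cv2.imwrite("pics/t2.png",cv2.resize(im[100:220,130:290],None,fx=5,fy=5,interpolation=cv2.INTER_CUBIC))
E
```

```text
pos [0.5389 0.1944 0.04  ] t 2.7 F [-0.39  0.17 -0.46]
shift frac [-0.037  0.237  0.127] turn frac [-0.015 -0.032  0.042] deg 1.6
```

View pics/t2.png

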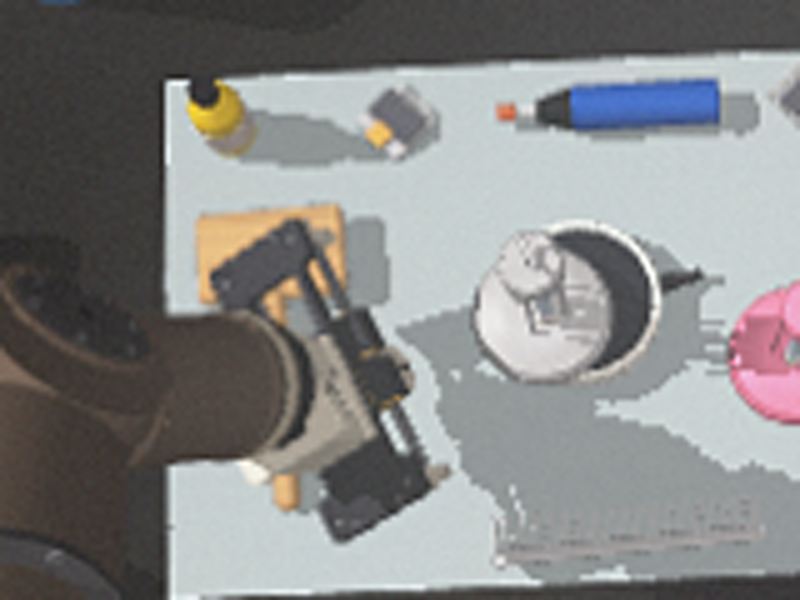

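Request:
play_rows(
  rows=[
    [-0.008,0.04,0.025,0,-0.01,0.01,1],
    [-0.008,0.04,0.025,0,-0.01,0.01,1],
    [-0.008,0.04,0.025,0,-0.01,0.01,1],
    [-0.008,0.04,0.025,0,0,0.01,1],
    [0,0.03,0.018,0,0,0,1],
  ],
)

```text
clock: 3.25
position: [0.5514, 0.1665, 0.0411]
ee_rot: [2.649, 0.581, 0.141]
force: [-0.1, -0.5, 0.8]
width: 0.008
```

```bash
python3 - <<'E'
from h import *
P=np.r_[.5876,.0775];L=np.r_[.5767,.1013];d=P-L;d/=np.linalg.norm(d)
delta([*(L-d*.0546),.038],target(d,.45))
im=get_image("top");cv2.imwrite("pics/t3.png",cv2.resize(im[130:200,170:280],None,fx=7,fy=7,interpolation=cv2.INTER_CUBIC))
E
```

```text
pos [0.5514 0.1665 0.0411] t 3.25 F [-0.15 -0.53  0.83]
shift frac [-0.028  0.083  0.062] turn frac [-0.024 -0.019  0.001] deg 0.9
```

View pics/t3.png

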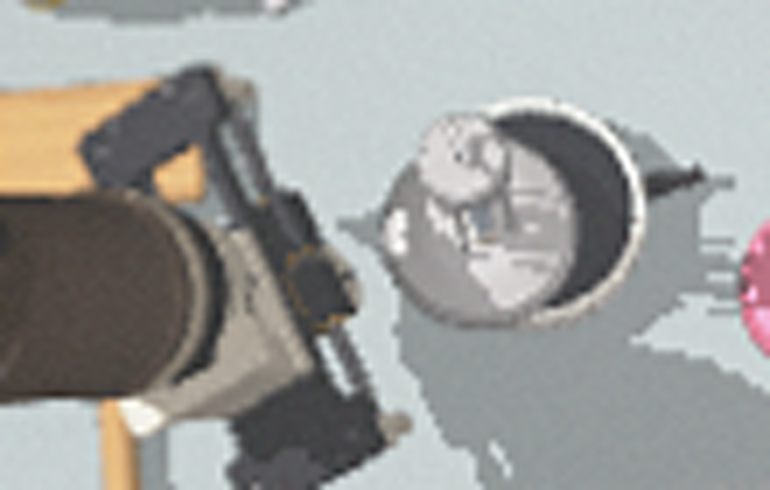

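```bash
python3 - <<'E'
from h import *
s=observe();p=proj("top",[s["position"]]);print((p-[170,130]+.5)*7)
R=Ro.from_rotvec(s["ee_rot"]).as_matrix();print(R.round(3))
E
```

```text
[[340.28263065 284.30150887]]
[[ 0.908  0.377  0.185]
 [ 0.42  -0.823 -0.383]
 [ 0.008  0.425 -0.905]]
```

Request:
play_rows(
  rows=[
    [-0.008,0.018,0.014,0,0,0,1],
    [-0.008,0.018,0.014,0,0,0,1],
    [-0.006,0.018,0.014,0,0,0,1],
    [0,0.01,0.007,0,0,0,1],
  ],
)

```text
clock: 3.7
position: [0.5539, 0.1521, 0.0386]
ee_rot: [2.649, 0.58, 0.141]
force: [-0.3, 0.1, 0.2]
width: 0.005
```

```bash
python3 - <<'E'
from h import *
P=np.r_[.5876,.0775];L=np.r_[.5767,.1013];d=P-L;d/=np.linalg.norm(d)
delta([*(L-d*.0546),.038],target(d,.45))
E
```

```text
pos [0.5539 0.1521 0.0386] t 3.7 F [-0.29  0.13  0.24]
shift frac [-0.003  0.005  0.006] turn frac [-0.023 -0.018 -0.001] deg 0.8
```

Request:
play_rows(
  rows=[
    [0,0.014,0.007,0,0,0,1],
    [0,0.014,0.007,0,0,0,1],
    [0,0.014,0.007,0,0,0,1],
    [0,0.014,0.007,0,0,0,1],
  ],
)

```text
clock: 4.1
position: [0.558, 0.1462, 0.038]
ee_rot: [2.651, 0.584, 0.143]
force: [-2.3, 3.7, 1.4]
width: 0.003
```

```bash
cat > m.py <<'E'
from h import *
import sys
n=sys.argv[1]
im=get_image("top");cv2.imwrite(f"pics/{n}.png",cv2.resize(im[130:200,190:280],None,fx=8,fy=8,interpolation=cv2.INTER_CUBIC))
P=np.r_[.5876,.0775];L=np.r_[.5767,.1013];d=P-L;D=np.linalg.norm(d);d/=D
s=observe();e=P-s["position"][:2];print("TCP->plinth along d",(e@d).round(4),"lateral",(e@[-d[1],d[0]]).round(4),"z",s["position"][2].round(4),"F",s["force"].round(2),"t",s["clock"])
E
python3 m.py t4
```

```text
TCP->plinth along d 0.0742 lateral -0.0016 z 0.0381 F [-1.71  3.08  2.26] t 4.15
```

View pics/t4.png

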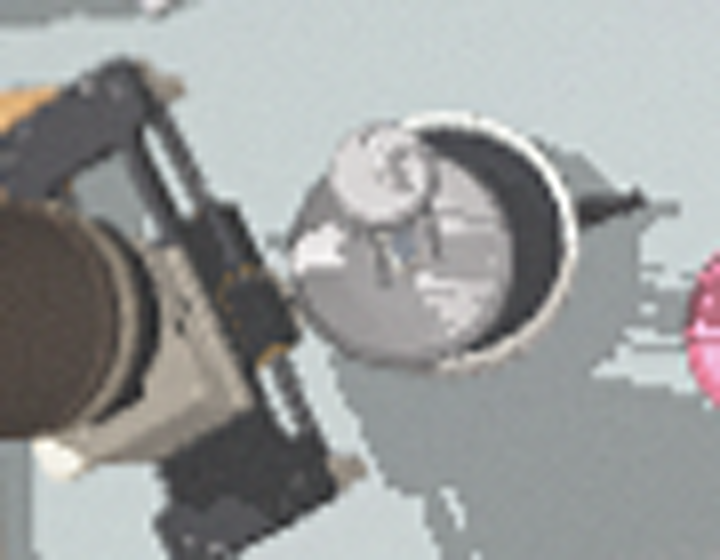

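Request:
play_rows(
  rows=[
    [0,0.014,0.007,0,0,0,1],
    [0,0.014,0.007,0,0,0,1],
    [0,0.014,0.007,0,0,0,1],
    [0,0.014,0.007,0,0,0,1],
  ],
)

```text
clock: 4.55
position: [0.5627, 0.1376, 0.038]
ee_rot: [2.652, 0.585, 0.145]
force: [-2.1, 4.3, 2.3]
width: 0.004
```

```bash
python3 m.py t5
```

```text
TCP->plinth along d 0.0644 lateral -0.0022 z 0.0381 F [-1.58  3.5   2.13] t 4.6
```

View pics/t5.png

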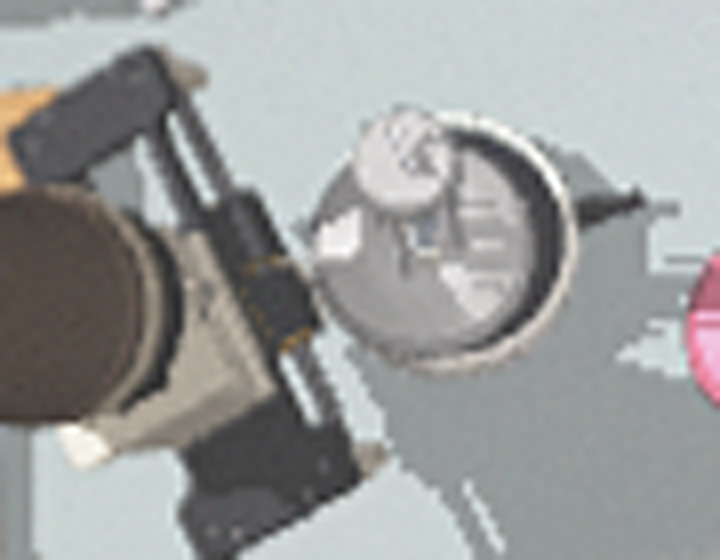

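Request:
play_rows(
  rows=[
    [0,0.014,0.007,0,0,0,1],
    [0,0.014,0.007,0,0,0,1],
    [0,0.013,0.006,0,0,0,1],
  ],
)

```text
clock: 4.9
position: [0.5659, 0.1306, 0.0379]
ee_rot: [2.651, 0.585, 0.144]
force: [-1.2, 4.3, 1.7]
width: 0.005
```

```bash
python3 m.py t6; python3 - <<'E'
from h import *
im=get_image("top");cv2.imwrite("pics/raw6.png",im);g=np.float32(cv2.cvtColor(im,6))
out=scan(g,(249.7,160.2),np.arange(-70,60,5),8,22,140,True)
np.set_printoptions(linewidth=200);print(g[160,236:266])
P=(.5876,.0775)
for L in [(.5855,.0815)]:
  overlay("top",im,[(proj("top",ring(P,.054,.03)),(0,0,255)),(proj("top",ring(P,.0487,.03)),(0,0,160)),(proj("top",ring(L,.046,.048)),(0,200,0)),(proj("top",ring(L,.046,.035)),(0,120,0))],(218,274,138,184),"pics/o6.png",12)
E
```

```text
TCP->plinth along d 0.0567 lateral -0.0023 z 0.038 F [-1.72  2.94  1.75] t 4.95
[242. 164. 160. 161. 160. 161. 131. 133. 214. 199. 196. 162. 167. 160. 165. 165. 177. 175. 175. 175. 165. 164. 155.  74. 126. 213. 169. 156. 153. 153.]
```

View pics/o6.png

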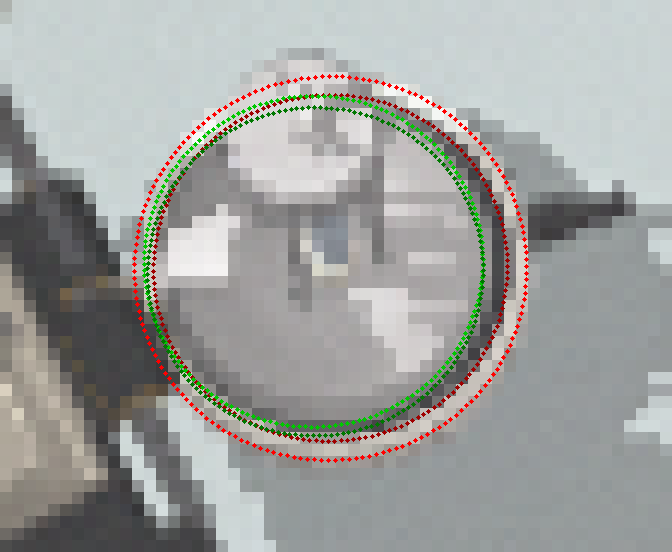

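Request:
play_rows(
  rows=[
    [0,-0.03,-0.015,0,0,0,1],
    [0,-0.1,-0.05,0,0,0,1],
    [0,-0.2,-0.1,0,0,0,1],
    [0,-0.2,-0.15,0,0,0,1],
    [0,-0.1,-0.25,0,0,0,1],
  ],
)

```text
clock: 5.5
position: [0.5106, 0.237, 0.0729]
ee_rot: [2.645, 0.569, 0.132]
force: [0.1, -0.2, -0.1]
width: 0.004
```

Request:
play_rows(
  rows=[
    [0,-0.2,-0.2,0,0,0,1],
    [0,-0.2,-0.2,0,0,0,1],
    [0,-0.2,-0.2,0,0,0,1],
    [0,-0.2,-0.2,0,0,0,1],
    [0,0,0,0,0,0,1],
  ],
)

```text
clock: 6.0
position: [0.434, 0.3976, 0.1335]
ee_rot: [2.646, 0.582, 0.134]
force: [-0.6, 0.4, 0.1]
width: 0.002
```

```bash
python3 - <<'E'
from h import *
a=get_image("top");b=get_image("side");cv2.imwrite("pics/top7.png",a);cv2.imwrite("pics/side7.png",b)
cv2.imwrite("pics/s7.png",np.hstack([a,b]))
E
```

```text
(no output)
```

View pics/s7.png

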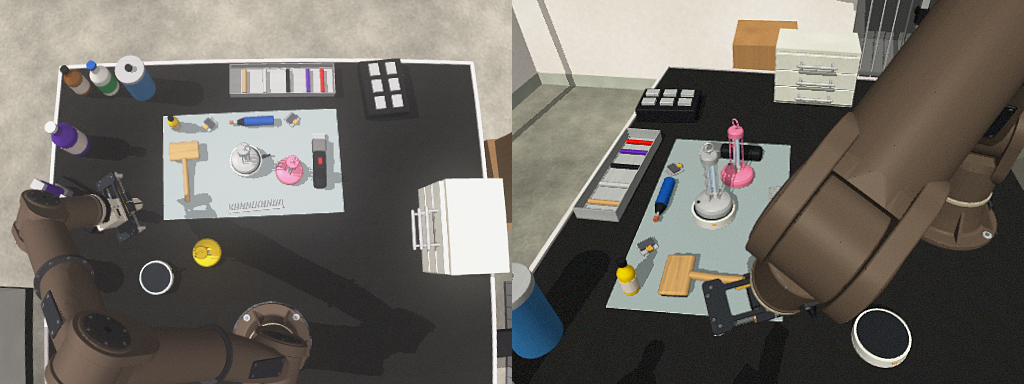

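```bash
cat > v.py <<'E'
from h import *
import sys
k,lx,ly=sys.argv[1],float(sys.argv[2]),float(sys.argv[3])
P=(.5876,.0775);L=(lx,ly);o=[]
for n,box in dict(top=(220,272,138,184),side=(176,230,185,233)).items():
    im=cv2.imread(f"pics/{n}{k}.png")
    overlay(n,im,[(proj(n,ring(P,.054,.03)),(0,0,255)),(proj(n,ring(P,.0487,.03)),(0,0,160)),(proj(n,ring(L,.046,.048)),(0,200,0)),(proj(n,ring(L,.046,.035)),(0,120,0))],box,"/tmp/x.png",12)
    o.append(cv2.resize(cv2.imread("/tmp/x.png"),(580,520))[:, :]); 
    o.append(cv2.resize(im[box[2]:box[3],box[0]:box[1]],(580,520),interpolation=cv2.INTER_NEAREST))
cv2.imwrite(f"pics/v{k}.png",cv2.resize(np.vstack([np.hstack(o[:2]),np.hstack(o[2:])]),(669,600),interpolation=cv2.INTER_AREA))
E
python3 v.py 7 .5865 .079
```

```text
(no output)
```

View pics/v7.png

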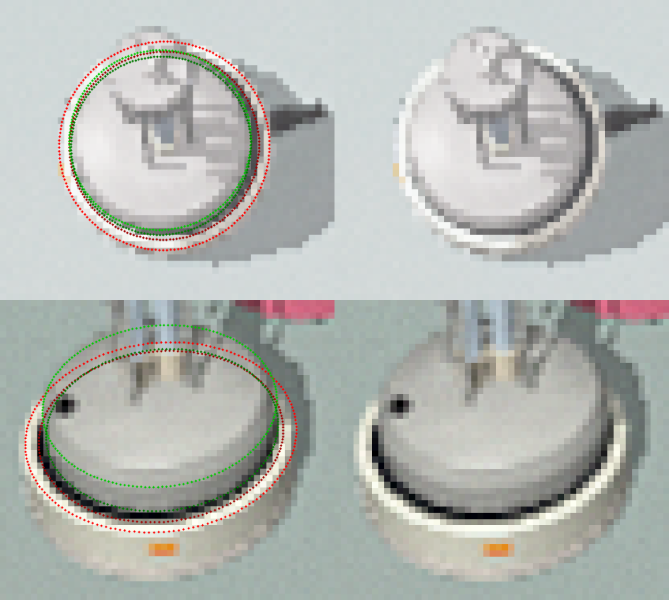

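```bash
cat > w.py <<'E'
from h import *
import sys
k=sys.argv[1]
P=(.5876,.0775)
for n,angs,lin in (("side",np.arange(5,176,6),(70,140)),("top",np.arange(-60,100,6),(110,150))):
    im=cv2.imread(f"pics/{n}{k}.png");g=np.float32(cv2.cvtColor(im,6))
    c=proj(n,[[*P,.035]])[0]
    A=[];B=[]
    for t in angs:
        t=np.radians(t);r=np.arange(8,36,.1)
        xs=np.float32(c[0]+r*np.cos(t));ys=np.float32(c[1]+r*np.sin(t));v=cv2.remap(g,xs[None],ys[None],cv2.INTER_LINEAR)[0]
        p=proj(n,[[*P,.03]])[0]
        # expected inset radius along ray: search darkest within window
        rr=proj(n,ring(P,.0487,.03))-c; an=np.arctan2(rr[:,1],rr[:,0]); j=np.argmin(np.abs(np.angle(np.exp(1j*(an-t))))); re=np.hypot(*rr[j])
        w=np.where(abs(r-re)<3)[0]; m=w[np.argmin(v[w])]
        hi=v[m:m+30].max(); lo=v[m]; q=m+np.argmax(v[m:m+30]>(hi+lo)/2)
        inn=np.median(v[max(0,m-50):m-20]); u=m-np.argmax(v[:m+1][::-1]>(inn+lo)/2)
        if hi-lo<40 or inn-lo<25: continue
        A.append((xs[q],ys[q]));B.append((xs[u],ys[u]))
    a,ra=circ(ray(n,A,.03),.0487);a3,_=circ(ray(n,A,.03))
    b,rb=circ(ray(n,B,.035),.046);b3,_=circ(ray(n,B,.035))
    print(n,len(A),"plinth",a.round(4),a3.round(4),ra.round(4),"foot",b.round(4),b3.round(4),rb.round(4),"off mm",((b-a)*1e3).round(1))
E
python3 w.py 7
```

```text
side 29 plinth [0.5891 0.0778] [0.589  0.078  0.0485] 0.0004 foot [0.5882 0.0787] [0.588  0.0825 0.0428] 0.0014 off mm [-0.8  0.9]
top 27 plinth [0.5887 0.0762] [0.5886 0.0756 0.0482] 0.0004 foot [0.5904 0.0809] [0.5884 0.0762 0.042 ] 0.0015 off mm [1.7 4.7]
```

```bash
python3 - <<'E'
from h import *
a=cv2.imread("pics/top0.png");b=cv2.imread("pics/top7.png")
h=lambda i,lo,hi:cv2.inRange(cv2.cvtColor(i,cv2.COLOR_BGR2HSV),lo,hi)[105:222,160:345]
for nm,lo,hi in(("brush/oil",(10,70,80),(30,255,255)),("grinder",(105,120,60),(125,255,255)),("pink",(150,60,80),(178,255,255))):
    for i in(a,b):
        m=cv2.moments(h(i,lo,hi),True);print(nm,m["m00"],round(m["m10"]/m["m00"],2),round(m["m01"]/m["m00"],2))
# tower uprightness: cap ring at z .18 predicted for upright lamp at measured spot
L=(.5868,.0792)
for n in("top","side"): print(n,"predicted cap centre",proj(n,[[*L,.184]]))
im=cv2.imread("pics/side7.png");x=cv2.resize(im[140:230,165:245],None,fx=6,fy=6,interpolation=cv2.INTER_NEAREST)
for p in proj("side",ring(L,.02,.181)):cv2.circle(x,(int((p[0]-164.5)*6),int((p[1]-139.5)*6)),1,(255,0,0),-1)
cv2.imwrite("pics/cap.png",x)
E
```

```text
brush/oil 838.0 25.92 48.41
brush/oil 836.0 25.99 48.47
grinder 238.0 98.49 15.43
grinder 237.0 98.53 15.41
pink 596.0 129.49 65.2
pink 572.0 129.9 65.26
top predicted cap centre [[242.74323141 148.70569908]]
side predicted cap centre [[196.84480715 156.46983853]]
```

View pics/cap.png

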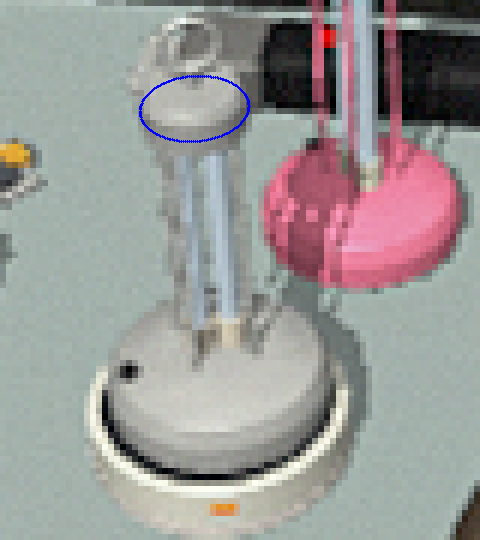

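The lamp is upright: the cap sits where it should for a vertical axis, with an even dark ring and white rim around the foot. The brush, oil and grinder haven't moved, and the hand is well clear.

```bash
python3 -c "
from cell import *
s=observe();print(s['clock'],s['force'].round(2),abs(s['dq']).max());print(sign_off())"
```

```text
6.1 [ 0.72  0.06 -0.35] 0.04299411187065213
the job is handed in; nothing more can be done
None
```

I pushed the steel lamp about 25 mm across its plinth with the closed, tilted fingertips low on the foot's rim. Then I took the hand well clear and handed the job in at 6.1 s.

**Centring:** the lamp looks centred to within about 2 mm, mostly towards +y; the limit is 6 mm. The remaining offset came out at:

| Check | Offset |
|---|---|
| Side-view circle fit | about 1.2 mm |
| Top-view fit, radius left free | about 0.6 mm |
| Top-view rim widths | about 2 mm |
| Fingertip position before backing off | about 2 mm |
| Top-view fit, radius fixed at 46 mm | about 5 mm |

I set the 5 mm result aside. In the fits with the radius left free, the foot came out about 4 mm too small in radius, because the edge search caught shading on the foot's wall. Its free fit was only 0.6 mm off.

**Upright:** the tower's cap lay where it should for a vertical lamp.

**Push force:** the wrist readings showed about 5 N at most, sampled at the end of each move, so brief peaks in between would not show. The limit is 12 N.

**Other things on the mat:** the brush, oil and grinder masks shifted by less than 0.1 pixel. I did not measure the clipper, comb and blades separately, but the hand never came near them.

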